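Hang the dosing pail and hold the grinder dial at its third click

ROBOT

A 6-joint arm with a two-finger parallel gripper is mounted at the origin on the work surface. World frame = base frame: x ahead of the robot, y to its left, z up, the work surface at z = 0. Lengths are in mm, angles in rad, forces in N, time in s.
With the tool pointing down it reaches from about 300 to 1000 mm from the base axis. Payload 5.1 kg.
Tool frame: the origin (TCP) lies at the very end of the fingers, on their centre line; the grasp point (between the pads) lies 19 mm behind it; z points along the fingers, y is the line along which they close (so a half turn about z gives the same grasp; the last joint's range is limited). The gripper opens to 95 mm and grips with 3 to 60 N. Pads are 20 mm wide; open, the fingers measure 119 mm over their backs; the gripper's body (75 mm by 180 mm) begins 59 mm behind the grasp point.
Start: joints at [1.069, 0.124, 1.65, -0, 1.367, -0.083], TCP at [264.351, 593.804, 214.656] pointing down, gripper open.
Joint ranges: [-2.61, 2.61], [-1.02, 2.33], [0.03, 2.71], [-1.35, 4.49], [0.32, 2.68], [-2.91, 2.91]. Speed limits (rad/s): [2.57, 2.57, 3.14, 3.14, 3.14, 3.14].

INTERFACE

Orientations are given as [roll, pitch, yaw] about the fixed x, y, z axes, in that order (R = Rz(yaw) Ry(pitch) Rx(roll)).
In Python, from plant import arm, grip, inverse_kinematics, telemetry, eyes, close_job gives the robot as it stands. Calls block until the motion is done:
- arm.move_to(position, orientation): joint-space move of the TCP to a pose.
- arm.servo_line(position, max_speed=150, orientation=None, guard=None): straight line of the TCP; orientation=None keeps the orientation; max_speed is the mean speed in mm/s. With guard (N) it stops when the force on the tool has changed by that much, and returns True; else False.
- arm.set_joints(angles): joint-space move.
- grip(opening, f_grip=None): opening from 0.0 (shut) to 1.0 (fully open); f_grip is the grip in N (None keeps the last); returns when the fingers have stopped.
- arm.dwell(seconds).
- inverse_kinematics(position, orientation): joint angles nearest the present ones, or None.
- telemetry.read_state(): the state.
- eyes.grab_frame(name): name is "side" or "top" or "wrist"; returns (picture, depth): 480x640x3 uint8, blue, green, red; 480x640 float32, mm along the optical axis (not along the pixel's ray), 0 where there is no reading.
- eyes.camera_model(name): a dict with "intrinsics" (3x3 intrinsics, pixels), "k1" (the pictures are not rectified: a ray, as slopes to the right and down, at radius r is drawn at 1 + k1 r^2 times it, then the intrinsics apply), "rvec" (rotation vector, rad) and "tvec" (3), from world to camera coordinates, as OpenCV has them; the wrist camera has in their place "T_tool_cam" (4x4, takes a point from camera to tool coordinates, whose origin is the TCP and whose axes are the flange's). Camera axes: x right, y down, z forward; pixel columns grow to the right and rows downward; lengths in mm; the calibration is good to about 2 mm. A picture is of the moment at which its call begins: read the wrist's pose just before it. camera_model takes no time and is no camera call.
A pose or a line that the arm cannot do raises arm.IKError and nothing moves.
- close_job(): hands the job in; it is judged then, once.
The state is a dict: "time_s": time; "joint_positions": joint angles; "joint_velocities": joint speeds; "joint_torque": joint torques, N m; "position": TCP position; "tool_rot": TCP orientation; "wrist_force": force on the tool from outside, world axes, zero at the start; "moment": the same for the moment, N m; "gripper_width": opening from 0.0 (shut) to 1.0 (fully open); "grasp_force": force on a finger pad.
Only numpy, scipy, OpenCV 4.12 (cv2) and the standard library are available. Lean on these libraries where they do the work, as an engineer would, in place of code of your own. Each camera call takes 0.05 s, during which the arm holds its last target. There are 200 camera calls.

TASK

Hang the small steel pail by its bail on the coffee grinder's twin-prong hook and let go of it, so that it hangs free under the spout. Only then press the grinder's spring-return dial down by its thumb bar, past the first two clicks to the third, and finish while still holding it there with the fingers, short of the end stop. Leave the other things on the table where they stand.

Things in the scene. Friction and masses are not known exactly. Their poses are not given: they have to be found in the camera images.
- grinder: Fixed grey coffee grinder. Origin on the table; its x points front to back, y to its left, z up. Housing 160 deep, 130 wide, 185 high, front face 70 mm ahead (-x) of the origin. Glass hopper on the rear, from 3 mm ahead of the origin backwards, up to 285 mm. A tray 12 thick, 130 wide reaches 200 mm ahead of the origin.
- hook_seat (a point): Where the middle of the bail's bar lies when the pail hangs: on the grinder, 155 mm ahead (-x) of its origin, mid-width, 175 mm up; axes as the grinder's. Twin-prong hook: two steel prongs 8 mm thick, centres 30 mm either side of this point along y, pointing to -x. Here each has a valley (prong's top 171 mm up) between the upturned tip and a 12 mm higher straight run to the housing.
- prong_tips (a point): Point midway between the centres of the two upturned prong tips: 21 mm further out (-x) than hook_seat, 180 mm up (tips' tops 184 mm). The bar goes in from the front over the tips, then down into both valleys.
- spout_end (a point): Centre of the free end of the round spout, 16 mm thick, mid-width between and below the prongs: 135 mm ahead of the grinder's origin, 134 mm up (round end adds 8 mm); the spout rises to 150 mm at the housing. It passes through the bail, below the bar and above the pail's rim.
- pail: Loose open steel pail, 76 mm across the rim, 50 high, 0.11 to 0.23 kg. Origin: centre of its underside; z up. Rigid upright bail of 6 mm rod: legs 44 mm either side along the pail's y and a straight bar along y, its centre line 145 mm above the underside. Same after a half turn. Hanging, its underside is 30 mm above the table.
- pail_grip (a point): Middle of the bail's bar, inside a round bamboo grip sleeve 16 mm thick, 36 mm long along the pail's y (axes as the pail's). Take it here from above, fingers closing along the pail's x. The bare rod beside the sleeve, 18 to 44 mm from the middle, goes on the prongs.
- dial (a joint): Angle (rad) of the spring-return dial on the grinder's right (-y) side: 0 at rest, grows as its thumb bar is pressed down. Clicks (detents) at 0.30, 0.60, 0.90; end stop at 1.06. Let go, it always springs back to 0: no click holds it by itself. The push at the bar varies from about 1 to 8 N on the way; holding it at the third click takes about 6 N.
- dial_axis (a point): Point on the dial's axis (parallel to the grinder's y), level with the thumb bar's middle: 45 mm ahead (-x) of the grinder's origin, 92 mm to its right (-y), 175 mm up. Fixed to the grinder, axes as the grinder's. The dial's disc is 56 mm across, on the housing's side.
- thumb_bar (a point): Black round bar at the end of the dial's tab, 14 mm thick, 36 long along the grinder's y; origin at its centre, 62 mm from dial_axis on the -x side. That radius stands 0.47 rad above level at dial 0 and (0.47 - dial) later: bar centre 203 mm up and 100 mm ahead of the grinder's origin at rest, 149 up and 101 ahead at the third click. Press it from straight above.
- moka_pot: Chrome moka pot with a black handle (+y), 92 mm wide, 163 mm high; stands upright, origin at the centre of its underside. To be left alone.
- demitasse: White ceramic cup with a handle (+y), 64 mm wide, 55 mm high; stands upright, origin at the centre of its underside. To be left alone.
- milk_jug: Glass jug with a handle (+y), 80 mm wide, 110 mm high; stands upright, origin at the centre of its underside. To be left alone.
- canister: Steel canister with a press-button catch, 100 mm wide, 127 mm high; stands upright, origin at the centre of its underside. To be left alone.
Things that resemble listed ones, but are neither listed nor needed, are in the scene too. What is shaped like the pail but green is not meant.

How it is judged:
By the outcome, as a careful person would: the job done as asked, in the order asked, and still so for the second after the job is handed in, while the arm keeps its last pose, push and grip.
It also fails if it takes over 50 s, if anything falls off the work surface, if the arm or the gripper's body presses on something with over 40 N, if the wrist force passes 120 N, or if a joint passes its speed limit or range.

## Working session

There is one attempt and no reset: what is moved stays moved. The work goes in short steps, each a Python script; the robot and the scene stay as the last script left them, time stands still between calls to the robot, and variables do not carry over. Pictures are saved under pics/ and viewed, at most 10 in all, crops included, and the job is handed in when it is done.

```bash
ls; mkdir -p pics
cat > h.py <<'E'
import numpy as np, cv2
from plant import arm, grip, inverse_kinematics, telemetry, eyes, close_job
def cam(name):
    m=eyes.camera_model(name); K=np.array(m["intrinsics"],float)
    if name=="wrist":
        from scipy.spatial.transform import Rotation as R
        s=telemetry.read_state(); T=np.eye(4); r=np.array(s["tool_rot"])
        T[:3,:3]=r if r.shape==(3,3) else R.from_euler("xyz",r).as_matrix()
        T[:3,3]=s["position"]; T=T@np.array(m["T_tool_cam"])
    else:
        T=np.eye(4); T[:3,:3]=cv2.Rodrigues(np.array(m["rvec"],float))[0]; T[:3,3]=np.ravel(m["tvec"]); T=np.linalg.inv(T)
    return K,m["k1"],T
def cloud(name,fn=None):
    """picture, HxWx3 world points (nan where no reading)"""
    K,k1,T=cam(name); im,d=eyes.grab_frame(name)
    if fn: cv2.imwrite(fn,im)
    v,u=np.mgrid[:480,:640].astype(float)
    p=cv2.undistortPoints(np.stack([u.ravel(),v.ravel()],1)[:,None],K,np.array([k1,0,0,0.]))[:,0].reshape(480,640,2)
    z=np.where(d>0,d,np.nan)
    P=np.stack([p[...,0]*z,p[...,1]*z,z],-1)
    return im,P@T[:3,:3].T+T[:3,3]
E
python3 - <<'E'
from h import *
for n in("top","side"):
    im,P=cloud(n,f"pics/{n}0.png"); np.savez(f"{n}0.npz",im=im,P=P)
    print(n,cam(n)[2].round(2))
print(telemetry.read_state())
a,b=cv2.imread("pics/top0.png"),cv2.imread("pics/side0.png")
E
```

```text
pics
top [[ 2.00000e-02 -9.80000e-01  2.00000e-01  3.64780e+02]
 [-1.00000e+00 -2.00000e-02  0.00000e+00 -1.79400e+01]
 [ 0.00000e+00 -2.00000e-01 -9.80000e-01  1.14447e+03]
 [ 0.00000e+00  0.00000e+00  0.00000e+00  1.00000e+00]]
side [[ 9.40000e-01 -2.10000e-01  2.50000e-01  1.85590e+02]
 [-3.30000e-01 -6.50000e-01  6.80000e-01 -1.02185e+03]
 [ 2.00000e-02 -7.30000e-01 -6.90000e-01  1.17999e+03]
 [ 0.00000e+00  0.00000e+00  0.00000e+00  1.00000e+00]]
{'time_s': 0.1, 'joint_positions': array([ 1.06940392e+00,  1.24458331e-01,  1.65151895e+00,  4.86627698e-06,
        1.36748242e+00, -8.26100912e-02]), 'joint_velocities': array([-0.00106131, -0.00221123, -0.00309227,  0.0010673 , -0.00114012,
        0.0006202 ]), 'joint_torque': array([ 1.41826631e-04, -4.18876112e+01, -3.61098003e+01,  7.76814390e-02,
        4.62115067e-02, -8.32964452e-05]), 'position': array([264.07821592, 593.31547788, 213.50895192]), 'tool_rot': array([-3.13973237e+00, -1.58809421e-04,  2.72280921e+00]), 'wrist_force': array([-0.76223603, -0.94014915, -0.70589241]), 'moment': array([-0.02865689, -0.01896652, -0.007257  ]), 'grasp_force': 0.0, 'gripper_width': 1.002914397709712}
```

View pics/top0.png

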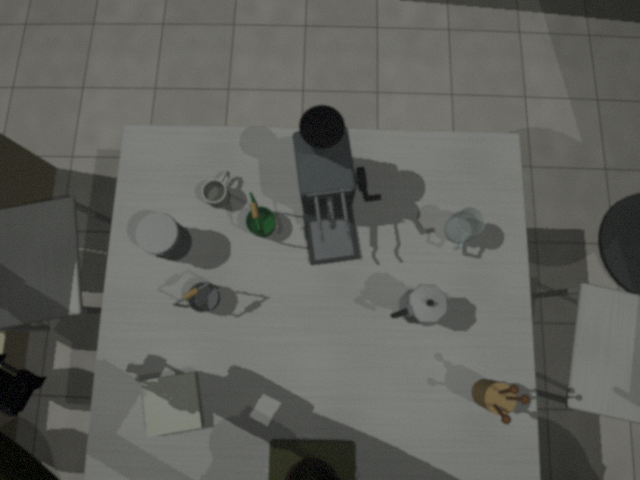

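View pics/side0.png

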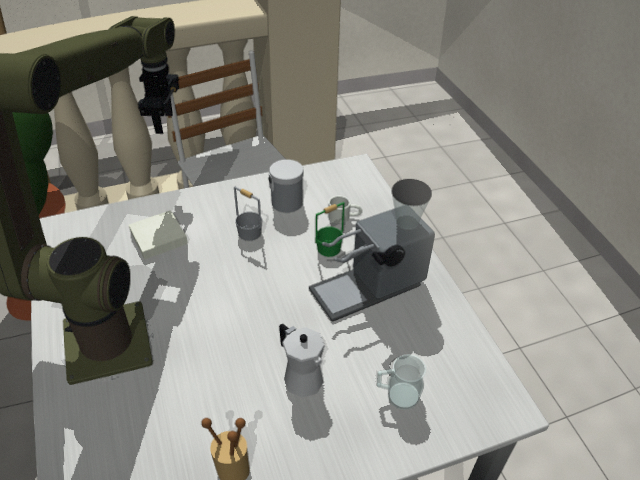

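The top view shows two pail-shaped things: the grey one at (205,297) with its sleeve at (190,294), and the green one at (262,222). In the side view they are at (248,225) and (328,240). The grey steel one is meant, because green is excluded. The grinder is at top (328,200), its tray front at (335,262), and its dial on the right at (365,190). Next I confirm the pail in a crop and measure both.

Run:
```python
from h import *
t=np.load("top0.npz"); s=np.load("side0.npz")
a=cv2.resize(t["im"][180:320,150:400],None,fx=3,fy=3)[:, :750]; a=cv2.convertScaleAbs(a,alpha=1.8)[:300*2]
b=cv2.resize(s["im"][150:330,210:450],None,fx=2.4,fy=2.4)
cv2.imwrite("pics/crop.png",cv2.convertScaleAbs(cv2.resize(s["im"][160:310,220:420],None,fx=4,fy=4),alpha=1.2))
for nm,f in(("top",t),("side",s)):
    P=f["P"];im=f["im"].astype(int);x,y,z=np.moveaxis(P,-1,0)
    print(nm,"table z",np.nanmedian(z[(abs(x-400)<60)&(abs(y)<60)]))
    box=(180,240,270,315) if nm=="top" else (225,270,180,245)
    m=np.zeros(z.shape,bool); m[box[2]:box[3],box[0]:box[1]]=1
    q=m&(z>125)&(z<165); print("sleeve/bar pts",q.sum(),np.nanmedian(P[q],0))
    w=im[...,2]-im[...,0]; q2=q&(w>25); c=P[q2]; print("sleeve",len(c),c.mean(0))
    if len(P[q])>5:
        c=P[q][:,:2]; vx,vy,_,_=cv2.fitLine(c.astype(np.float32),cv2.DIST_HUBER,0,.01,.01).ravel(); print("dir",np.arctan2(vy,vx), np.ptp(c@[vx,vy]))
    r=m&(z>25)&(z<58); c=P[r][:,:2]; print("body",len(c),cv2.minEnclosingCircle(c.astype(np.float32)),c.mean(0))
    g=(z>178)&(z<192)&(x>450)&(abs(y+20)<150)
    c=P[g][:,:2]; print("housing top",len(c),cv2.minAreaRect(c.astype(np.float32)),c.mean(0))
    g=(z>7)&(z<17)&(x>480)&(x<720)&(abs(y+20)<110)
    c=P[g][:,:2]; print("tray",len(c),cv2.minAreaRect(c.astype(np.float32)),c.mean(0))
```

```text
top table z -0.7106641751404368
sleeve/bar pts 167 [438.56802126 274.3541199  149.7355236 ]
sleeve 89 [435.90498134 277.09070786 151.52109684]
dir -1.0105726 72.8610018400159
body 184 ((434.6715087890625, 277.1318054199219), 45.670040130615234) [434.39137352 283.18389986]
housing top 3099 ((690.986083984375, -30.022613525390625), (266.8147277832031, 148.05567932128906), 9.725224494934082) [713.75257373 -15.98031732]
tray 2094 ((591.270263671875, -36.044654846191406), (168.0044403076172, 130.05148315429688), 8.734018325805664) [595.77621018 -33.51859708]
side table z 0.6943456271183095
sleeve/bar pts 131 [436.43117639 271.04609893 147.63712225]
sleeve 56 [434.47706055 274.71854007 150.49208082]
dir -0.98024106 98.20184553375596
body 382 ((436.3475341796875, 278.78564453125), 48.143680572509766) [435.15876685 280.19492054]
housing top 2007 ((691.5029296875, -32.51387023925781), (262.75592041015625, 154.0227813720703), 21.632415771484375) [718.44364089 -27.87604066]
tray 1696 ((599.1260986328125, -23.90203094482422), (233.00917053222656, 220.10824584960938), 3.0142502784729004) [605.70082905 -37.94070489]
```

View pics/crop.png

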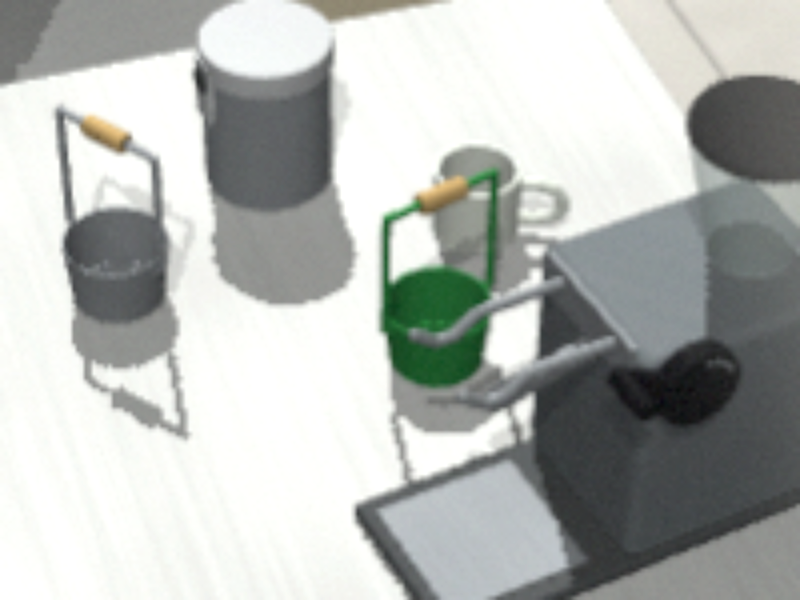

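The crop confirms it: the left pail at (115,260) is grey steel with a bamboo sleeve at (105,132), and the other at (435,320) is green. Now I look closer with the wrist camera, at the grinder first and then at the pail.

Run:
```python
from h import *
print(eyes.camera_model("wrist"))
pi=np.pi
arm.move_to([500,-50,360],[pi,0,1.72])
im,P=cloud("wrist","pics/w1.png"); np.savez("w1.npz",im=im,P=P); print(telemetry.read_state()["position"],telemetry.read_state()["tool_rot"])
arm.move_to([435,276,290],[pi,0,2.14])
im,P=cloud("wrist","pics/w2.png"); np.savez("w2.npz",im=im,P=P)
print(telemetry.read_state()["time_s"])
a=cv2.imread("pics/w1.png"); b=cv2.imread("pics/w2.png")
cv2.imwrite("pics/w12.png",cv2.convertScaleAbs(cv2.resize(np.hstack([a,b]),(800,300)),alpha=1.5))
for n in ("w1","w2"):
    P=np.load(n+".npz")["P"]; print([(np.nanmin(P[...,i]).round(),np.nanmax(P[...,i]).round()) for i in range(3)])
```

```text
{'intrinsics': array([[432.77957135,   0.        , 321.25140912],
       [  0.        , 432.77957135, 230.21839635],
       [  0.        ,   0.        ,   1.        ]]), 'k1': 0.010093482572562313, 'T_tool_cam': array([[ 7.18220837e-04, -9.62160733e-01, -2.72481574e-01,
         7.74782671e+01],
       [ 9.99999602e-01,  8.35190775e-04, -3.13295377e-04,
        -1.14196735e+00],
       [ 5.29014607e-04, -2.72481240e-01,  9.62160950e-01,
        -1.71712058e+02],
       [ 0.00000000e+00,  0.00000000e+00,  0.00000000e+00,
         1.00000000e+00]])}
[500.08895665 -49.36485506 359.72306837] [-3.14118429e+00 -2.89954727e-04  1.72117362e+00]
3.9667
[(np.float64(102.0), np.float64(1587.0)), (np.float64(-462.0), np.float64(189.0)), (np.float64(-757.0), np.float64(483.0))]
[(np.float64(82.0), np.float64(1023.0)), (np.float64(-111.0), np.float64(986.0)), (np.float64(-758.0), np.float64(413.0))]
```

View pics/w12.png

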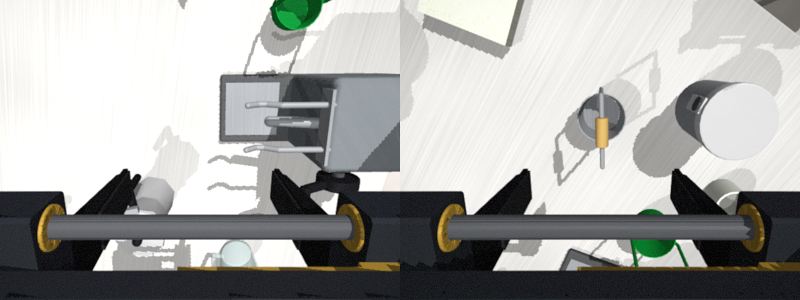

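Left picture: prongs at (285,105) and (285,149), tray front at (222,107), dial at (338,185). Right picture: sleeve at (601,132) with the bar running vertically between the fingers. Computing both.

Run:
```python
from h import *
f=np.load("w2.npz");P=f["P"];im=f["im"].astype(int);x,y,z=np.moveaxis(P,-1,0)
near=np.hypot(x-435,y-276)<60
b=near&(z>135)&(z<165); c=P[b][:,:2].astype(np.float32); vx,vy,x0,y0=cv2.fitLine(c,cv2.DIST_HUBER,0,.01,.01).ravel()
t=c@[vx,vy]; print("bar dir",np.arctan2(vy,vx),"mid",np.array([x0,y0])+([vx,vy])*((t.max()+t.min())/2-(x0*vx+y0*vy)),np.ptp(t),np.nanmax(z[b]))
s=b&(im[...,2]-im[...,0]>40); print("sleeve",s.sum(),(P[s].max(0)+P[s].min(0))/2,P[s].mean(0))
r=near&(z>44)&(z<56); print("rim",r.sum(),P[r].mean(0))
f=np.load("w1.npz");P=f["P"];im=f["im"].astype(int);x,y,z=np.moveaxis(P,-1,0)
# tray edges: fit rect
g=(z>8)&(z<16)&(x>480)&(x<650)&(abs(y+40)<90)
m=cv2.morphologyEx(g.astype(np.uint8),cv2.MORPH_OPEN,np.ones((5,5)))>0
print("tray",cv2.minAreaRect(P[m][:,:2].astype(np.float32)))
o=np.array([706,-18.4]);a=.152
u=np.array([np.cos(a),np.sin(a)]);n=np.array([-u[1],u[0]])
L=(P[...,:2]-o)@np.stack([u,n],1); X,Y=L[...,0],L[...,1]
for sg in(1,-1):
    q=(z>160)&(z<195)&(X<-78)&(X>-200)&(abs(Y-30*sg)<20)
    c=L[q].astype(np.float32); l=cv2.fitLine(c,cv2.DIST_HUBER,0,.01,.01).ravel()
    at=l[3]+(-140-l[2])*l[1]/l[0]
    print("prong",sg,q.sum(),"slope",l[1]/l[0],"Y@-140",at,"Xmin",c[:,0].min(),"Zs",[(k,np.nanmax(z[q&(abs(X-k)<4)]).round(1)) for k in(-178,-155,-120,-90) if (q&(abs(X-k)<4)).any()])
q=(z>180)&(z<190)&(X>-90)&(X<-40)&(abs(Y)<60)
print("front face X",[np.nanmin(X[q&(abs(Y-k)<6)]).round(1) for k in(-50,-25,0,25,50) if (q&(abs(Y-k)<6)).any()])
d=(Y<-70)&(Y>-130)&(X>-140)&(X<0)&(z>120); print("dial",d.sum(),[ (np.nanmin(v[d]).round(),np.nanmax(v[d]).round()) for v in(X,Y,z)])
d=d&(X<-85)&(im.max(-1)<90); print("bar",d.sum(),[ (np.nanmin(v[d]).round(),np.nanmax(v[d]).round()) for v in(X,Y,z)])
```

```text
Traceback (most recent call last):
TypeError: can't multiply sequence by non-int of type 'numpy.float32'
```

```bash
cat > m.py <<'E'
from h import *
f=np.load("w2.npz");P=f["P"];im=f["im"].astype(int);x,y,z=np.moveaxis(P,-1,0)
near=np.hypot(x-435,y-276)<60
b=near&(z>135)&(z<165); c=P[b][:,:2].astype(np.float32); l=cv2.fitLine(c,cv2.DIST_HUBER,0,.01,.01).ravel()
t=(c-l[2:])@l[:2]; print("bar dir",np.arctan2(l[1],l[0]),"mid",l[2:]+l[:2]*(t.max()+t.min())/2,np.ptp(t),np.nanmax(z[b]))
s=b&(im[...,2]-im[...,0]>40); print("sleeve",s.sum(),(P[s].max(0)+P[s].min(0))/2,P[s].mean(0))
r=near&(z>44)&(z<56); print("rim",r.sum(),P[r].mean(0))
f=np.load("w1.npz");P=f["P"];im=f["im"].astype(int);x,y,z=np.moveaxis(P,-1,0)
g=(z>8)&(z<16)&(x>480)&(x<650)&(abs(y+40)<90)
m=cv2.morphologyEx(g.astype(np.uint8),cv2.MORPH_OPEN,np.ones((5,5)))>0
print("tray",cv2.minAreaRect(P[m][:,:2].astype(np.float32)))
o=np.array([706,-18.4]);a=.152
u=np.array([np.cos(a),np.sin(a)]);n=np.array([-u[1],u[0]])
L=(P[...,:2]-o)@np.stack([u,n],1); X,Y=L[...,0],L[...,1]
for sg in(1,-1):
    q=(z>160)&(z<195)&(X<-78)&(X>-200)&(abs(Y-30*sg)<20)
    c=L[q].astype(np.float32); l=cv2.fitLine(c,cv2.DIST_HUBER,0,.01,.01).ravel()
    at=l[3]+(-140-l[2])*l[1]/l[0]
    print("prong",sg,q.sum(),"slope",l[1]/l[0],"Y@-140",at,"Xmin",c[:,0].min(),"Zs",[(k,np.nanmax(z[q&(abs(X-k)<4)]).round(1)) for k in range(-185,-85,6) if (q&(abs(X-k)<4)).any()])
q=(z>180)&(z<190)&(X>-90)&(X<-40)&(abs(Y)<60)
print("front face X",[np.nanmin(X[q&(abs(Y-k)<6)]).round(1) for k in(-50,-25,0,25,50) if (q&(abs(Y-k)<6)).any()])
d=(Y<-70)&(Y>-130)&(X>-140)&(X<0)&(z>120); print("dial",d.sum(),[ (np.nanmin(v[d]).round(),np.nanmax(v[d]).round()) for v in(X,Y,z)])
d=d&(X<-85)&(im.max(-1)<90); print("bar",d.sum(),[ (np.nanmin(v[d]).round(),np.nanmax(v[d]).round()) for v in(X,Y,z)])
E
python3 m.py
```

```text
bar dir -0.985517 mid [434.13754 277.26773] 92.88286 156.43899424873337
sleeve 943 [433.73370938 277.4900693  151.37301766] [433.64368531 277.9835073  152.97684269]
rim 660 [436.04621471 275.17109645  50.20139555]
tray ((596.6123046875, -36.15281677246094), (124.20748138427734, 129.86326599121094), 8.362719535827637)
prong 1 928 slope 0.0058160443 Y@-140 29.688412 Xmin -152.69043 Zs [(-155, np.float64(185.9)), (-149, np.float64(186.4)), (-143, np.float64(185.6)), (-137, np.float64(180.7)), (-131, np.float64(176.6)), (-125, np.float64(175.7)), (-119, np.float64(179.2)), (-113, np.float64(184.6)), (-107, np.float64(187.2)), (-101, np.float64(187.2)), (-95, np.float64(186.9)), (-89, np.float64(186.9))]
prong -1 850 slope 0.0059241583 Y@-140 -29.688246 Xmin -152.31757 Zs [(-155, np.float64(186.4)), (-149, np.float64(186.5)), (-143, np.float64(185.8)), (-137, np.float64(180.5)), (-131, np.float64(175.8)), (-125, np.float64(175.7)), (-119, np.float64(179.2)), (-113, np.float64(183.9)), (-107, np.float64(187.0)), (-101, np.float64(187.6)), (-95, np.float64(187.6)), (-89, np.float64(186.7))]
front face X [np.float64(-46.3), np.float64(-89.8), np.float64(-47.1), np.float64(-89.9), np.float64(-47.1)]
dial 1764 [(np.float64(-79.0), np.float64(-0.0)), (np.float64(-86.0), np.float64(-70.0)), (np.float64(154.0), np.float64(213.0))]Traceback (most recent call last):
  File "m.py", line 23, in <module>
    d=d&(X<-85)&(im.max(-1)<90); print("bar",d.sum(),[ (np.nanmin(v[d]).round(),np.nanmax(v[d]).round()) for v in(X,Y,z)])
                                                        ~~~~~~~~~^^^^^^
    res = np.fmin.reduce(a, axis=axis, out=out, **kwargs)
ValueError: zero-size array to reduction operation fmin which has no identity
```

```bash
cat >> h.py <<'E'
pi=np.pi; A=.157; O=np.array([731.6,-13.7])
def W(X,Y,z): # grinder -> world
    c,s=np.cos(A),np.sin(A); return [O[0]+c*X-s*Y,O[1]+s*X+c*Y,z]
HY=[pi,0,A+pi/2]
E
python3 - <<'E'
from h import *
Z=126
arm.move_to([434,277.3,200],[pi,0,2.156])
print(arm.servo_line([434,277.3,Z],max_speed=100,guard=10))
grip(0.0,30); s=telemetry.read_state(); print(s["position"],s["gripper_width"],s["grasp_force"])
arm.servo_line([434,277.3,Z+85],max_speed=80)
arm.dwell(.3); s=telemetry.read_state(); print(s["wrist_force"],s["moment"],s["gripper_width"])
arm.move_to(W(-245,0,211),HY)
arm.servo_line(W(-245,0,179),max_speed=80)
arm.dwell(.5)
im,P=cloud("wrist","pics/w3.png"); np.savez("w3.npz",im=im,P=P)
i2,P2=cloud("side","pics/s3.png"); np.savez("s3.npz",im=i2,P=P2)
s=telemetry.read_state(); print(s["position"],s["tool_rot"],s["time_s"])
cv2.imwrite("pics/c3.png",np.hstack([cv2.resize(i2[180:330,240:440],(440,330)),cv2.resize(im,(360,330))]))
E
```

```text
False
[434.02326881 277.31891349 125.97419751] 0.1630946652769774 29.999951720237732
[ 0.01066842  0.73612409 -1.71498211] [-0.03701774  0.07158388  0.0223915 ] 0.1598493819480352
[489.64795412 -52.03981264 179.07629246] [3.14141989e+00 3.86903714e-05 1.72770480e+00] 10.4667
```

View pics/c3.png

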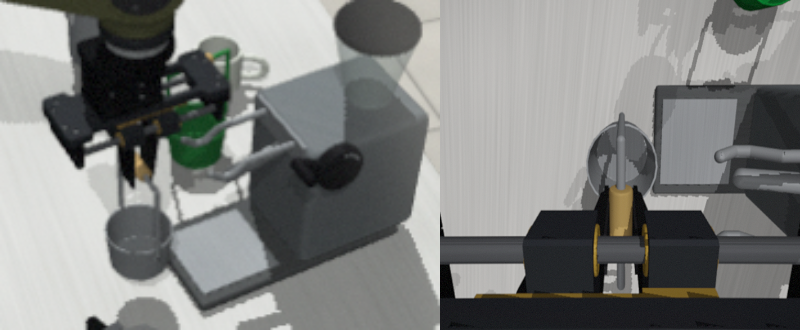

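The pail is held by the sleeve (crop (140,165)) and upright, with the prong tip ahead of it at (720,155) in the wrist half. A quick numeric check before insertion.

Run:
```python
from h import *
for n in("w3","s3"):
    P=np.load(n+".npz")["P"]; c,s=np.cos(A),np.sin(A); L=P.copy(); L[...,:2]=(P[...,:2]-O)@np.array([[c,-s],[s,c]])
    X,Y,z=np.moveaxis(L,-1,0)
    q=(abs(X+245)<12)&(Y>20)&(Y<55)&(z>180)&(z<225)
    if q.sum()>5: print(n,"bar",q.sum(),np.median(L[q],0),"Ymax",Y[q].max(),"slope",np.polyfit(Y[q],X[q],1)[0])
    for sg in(1,-1):
        q=(abs(Y-30*sg)<14)&(X<-85)&(X>-200)&(z>163)&(z<200)
        if q.sum()>20: print(n,"prong",sg,q.sum(),"Y",np.median(Y[q]),"Xmin",X[q].min(),[(k,np.max(z[q&(abs(X-k)<2)]).round(1)) for k in range(-182,-132,4) if (q&(abs(X-k)<2)).any()])
    q=(abs(X+245)<50)&(abs(Y)<50)&(z>92)&(z<104)
    if q.sum(): print(n,"rim",q.sum(),(L[q].min(0)+L[q].max(0))/2,np.ptp(L[q],0))
```

```text
w3 bar 1251 [-245.83351536   34.95014673  202.39210103] Ymax 46.03929257601595 slope 0.000998014570781693
w3 prong 1 2924 Y 30.438739773011388 Xmin -179.31511543795682 [(-178, np.float64(187.0)), (-174, np.float64(186.7)), (-170, np.float64(184.4)), (-166, np.float64(181.7)), (-162, np.float64(178.2)), (-158, np.float64(175.1)), (-154, np.float64(174.7)), (-150, np.float64(176.1)), (-146, np.float64(178.4)), (-142, np.float64(181.1)), (-138, np.float64(184.9)), (-134, np.float64(186.7))]
w3 prong -1 356 Y -26.8984543810148 Xmin -168.74927117831373 [(-170, np.float64(174.8)), (-166, np.float64(175.2)), (-162, np.float64(174.7)), (-158, np.float64(173.7)), (-154, np.float64(174.1)), (-150, np.float64(173.2)), (-146, np.float64(175.1)), (-142, np.float64(175.9)), (-138, np.float64(175.3))]
w3 rim 994 [-245.23246801    8.35437017   98.0160126 ] [74.81597072 74.81535365 11.96305247]
s3 prong 1 121 Y 28.977425686801798 Xmin -175.5126461976991 [(-174, np.float64(187.4)), (-170, np.float64(186.1)), (-166, np.float64(184.1)), (-162, np.float64(180.6)), (-158, np.float64(179.4)), (-154, np.float64(174.2)), (-150, np.float64(176.3)), (-146, np.float64(179.0)), (-142, np.float64(176.1)), (-138, np.float64(184.8)), (-134, np.float64(181.4))]
s3 prong -1 123 Y -30.742600274062248 Xmin -173.59866028128027 [(-174, np.float64(184.9)), (-170, np.float64(188.8)), (-166, np.float64(185.4)), (-162, np.float64(175.1)), (-158, np.float64(175.9)), (-154, np.float64(176.3)), (-150, np.float64(174.8)), (-146, np.float64(175.8)), (-142, np.float64(176.9)), (-138, np.float64(180.8)), (-134, np.float64(182.9))]
s3 rim 207 [-240.97309183    2.56770665   98.15291754] [76.1962718  87.65333629 11.59277883]
```

Run:
```python
from h import *
print(arm.servo_line(W(-154,0,179),max_speed=60,guard=8), telemetry.read_state()["wrist_force"])
print(arm.servo_line(W(-154,0,156.5),max_speed=25,guard=6), telemetry.read_state()["position"],telemetry.read_state()["wrist_force"])
arm.dwell(.2)
grip(0.45,30); arm.dwell(.2)
print(arm.servo_line(W(-154,0,260),max_speed=100,guard=8)); s=telemetry.read_state(); print(s["wrist_force"],s["time_s"])
arm.servo_line(W(-200,0,330),max_speed=150)
i2,P2=cloud("side","pics/s4.png"); np.savez("s4.npz",im=i2,P=P2)
im,P=cloud("wrist","pics/w4.png"); np.savez("w4.npz",im=im,P=P)
cv2.imwrite("pics/c4.png",np.hstack([cv2.resize(i2[180:330,240:440],(440,330)),cv2.resize(im,(360,330))]))
print(telemetry.read_state()["time_s"])
```

```text
False [ 0.56578979 -0.50649393 -1.37874319]
False [579.66986777 -37.80030928 156.76275988] [-0.47535431  0.18472714 -0.86686183]
False
[ 0.45583421 -1.03483392  0.06763184] 15.4583
16.2667
```

View pics/c4.png

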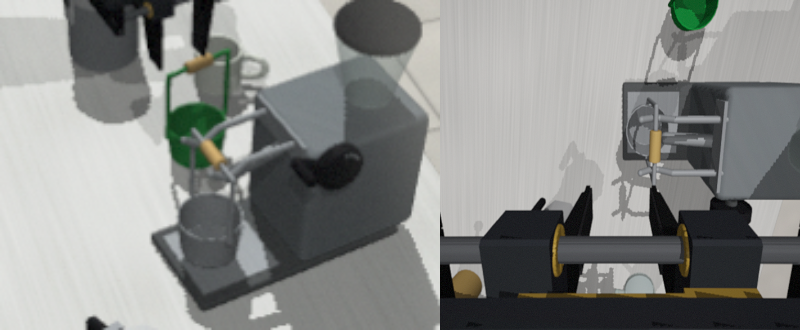

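The pail hangs on both prongs, with the sleeve midway at (212,155) in the crop and the spout passing through the bail. The wrist view agrees, with the bar across both prongs at (655,145). Now the dial: I shut the fingers, turn the gripper across and approach above the thumb bar, after a check on where the bar is.

Run:
```python
from h import *
for n in("s4","top0","w4"):
    f=np.load(n+".npz");P=f["P"];im=f["im"].astype(int); c,s=np.cos(A),np.sin(A); L=P.copy(); L[...,:2]=(P[...,:2]-O)@np.array([[c,-s],[s,c]])
    X,Y,z=np.moveaxis(L,-1,0)
    q=(Y<-68)&(Y>-125)&(X<-75)&(X>-125)&(z>185)&(z<225)
    if q.sum()>5: print(n,q.sum(),"lo",np.percentile(L[q],3,axis=0).round(1),"hi",np.percentile(L[q],97,axis=0).round(1))
grip(0.0,30)
arm.move_to(W(-103,-93,260),[pi,0,A-pi])
im,P=cloud("wrist","pics/w5.png"); np.savez("w5.npz",im=im,P=P)
s=telemetry.read_state(); print(s["position"],s["tool_rot"],s["joint_positions"],s["wrist_force"],s["time_s"])
```

```text
s4 101 lo [-103.9 -109.8  198.3] hi [-78.3 -73.  213.3]
top0 145 lo [-104.6 -108.6  196. ] hi [-77.1 -72.3 212.2]
[ 644.4114695  -121.50046799  260.42423415] [-3.14145338e+00  5.13497869e-04 -2.98488121e+00] [-2.68222853e-01  1.12332803e-01  1.58620245e+00  8.55123269e-05
  1.44253216e+00 -1.99574150e+00] [0.13817211 0.83073274 0.17775083] 18.6417
```

View pics/w5.png

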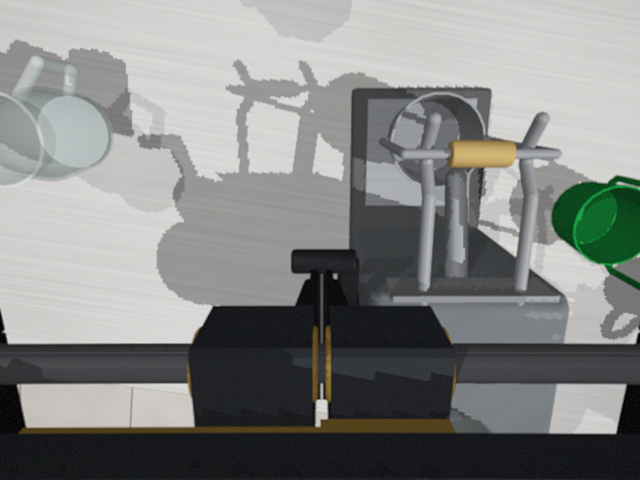

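The fingers stand over the thumb bar at (325,262), and the pail still hangs on both prongs at (480,153). Pressing now.

Run:
```python
from h import *
from math import sin,asin
arm.servo_line(W(-103,-92,214),max_speed=100,guard=10)
print(telemetry.read_state()["time_s"])
z=214; out=[]
while z>157.2:
    z-=2
    if z<157.2: z=157.2
    arm.servo_line(W(-103,-92,z),max_speed=40,guard=25)
    s=telemetry.read_state(); p=s["position"]
    a=np.clip((p[2]-182)/62,-1,1); out.append((round(p[2],1),round(.47-asin(a),2),round(s["wrist_force"][2],1)))
    if s["wrist_force"][2]>18: print("stop");break
print(out, s["wrist_force"],s["time_s"])
```

```text
19.25
[(np.float64(212.4), -0.04, np.float64(0.5)), (np.float64(210.4), -0.01, np.float64(0.5)), (np.float64(209.1), 0.02, np.float64(6.6)), (np.float64(207.6), 0.04, np.float64(7.5)), (np.float64(205.8), 0.08, np.float64(8.5)), (np.float64(203.6), 0.11, np.float64(7.7)), (np.float64(200.7), 0.16, np.float64(4.1)), (np.float64(197.5), 0.22, np.float64(1.6)), (np.float64(195.6), 0.25, np.float64(1.3)), (np.float64(194.0), 0.28, np.float64(2.5)), (np.float64(192.2), 0.31, np.float64(5.7)), (np.float64(190.4), 0.33, np.float64(5.7)), (np.float64(188.6), 0.36, np.float64(6.4)), (np.float64(186.6), 0.4, np.float64(6.6)), (np.float64(184.3), 0.43, np.float64(5.1)), (np.float64(181.7), 0.47, np.float64(3.8)), (np.float64(179.5), 0.51, np.float64(2.5)), (np.float64(177.8), 0.54, np.float64(2.6)), (np.float64(176.0), 0.57, np.float64(3.3)), (np.float64(174.2), 0.6, np.float64(5.6)), (np.float64(172.5), 0.62, np.float64(4.3)), (np.float64(170.7), 0.65, np.float64(5.7)), (np.float64(168.9), 0.68, np.float64(6.0)), (np.float64(166.9), 0.72, np.float64(5.8)), (np.float64(164.8), 0.75, np.float64(5.5)), (np.float64(162.6), 0.79, np.float64(5.0)), (np.float64(160.1), 0.83, np.float64(4.0)), (np.float64(158.3), 0.86, np.float64(5.4)), (np.float64(157.8), 0.87, np.float64(5.0))] [3.60000788 1.90718364 4.9607186 ] 26.5
```

Run:
```python
from h import *
from math import asin
for z in(156.4,155.6,155.2):
    arm.servo_line(W(-103,-92,z),max_speed=20,guard=15); arm.dwell(.2)
    s=telemetry.read_state(); p=s["position"]; print(p[2].round(2),round(.47-asin((p[2]-182)/62),3),s["wrist_force"].round(1),s["time_s"])
o=[]
for n in("side","wrist"):
    im,P=cloud(n,f"pics/{n}6.png"); c,sn=np.cos(A),np.sin(A); L=P.copy(); L[...,:2]=(P[...,:2]-O)@np.array([[c,-sn],[sn,c]])
    X,Y,z=np.moveaxis(L,-1,0); q=(Y<-80)&(Y>-112)&(X<-85)&(X>-125)&(z>130)&(z<158)&(im.max(-1)<90)
    if q.sum()>5: print(n,q.sum(),np.percentile(L[q],[3,50,97],axis=0).round(1).tolist())
    o.append(im)
cv2.imwrite("pics/c6.png",np.hstack([cv2.resize(o[0][180:330,270:430],(440,412)),cv2.resize(o[1],(360,412))]))
```

```text
157.27 0.88 [3.4 1.  5.7] 26.95
156.72 0.89 [3.3 1.8 6.1] 27.4
156.46 0.895 [4.2 1.5 7.5] 27.85
side 41 [[-107.1, -110.3, 147.8], [-100.5, -103.4, 153.7], [-90.7, -87.5, 157.5]]
wrist 638 [[-107.2, -109.6, 150.1], [-104.9, -103.8, 155.9], [-98.5, -80.3, 157.9]]
```

View pics/c6.png

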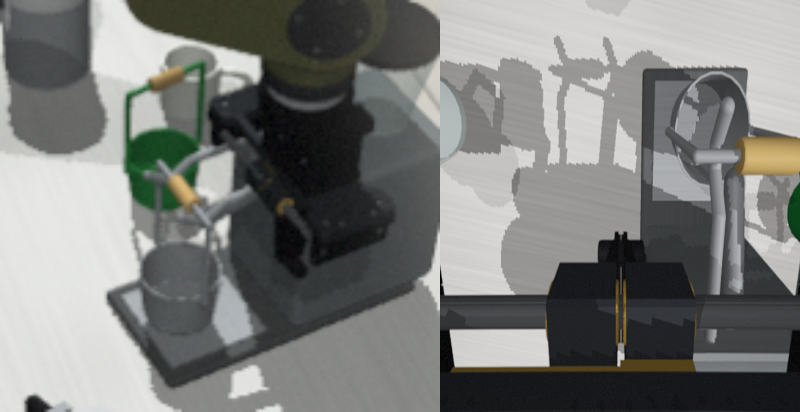

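The fingers hold the bar down at about 0.895 rad with roughly 6–7 N, just short of 0.90, and the pail still hangs free on both prongs (left crop (185,190)). I check that this is steady, then hand in.

Run:
```python
from h import *
arm.dwell(.5); s=telemetry.read_state(); print(s["position"],s["wrist_force"],s["time_s"])
print(close_job())
```

```text
[ 645.19473768 -120.39713656  156.4828711 ] [4.91835171 1.22941338 6.3564166 ] 28.45
the job is handed in; nothing more can be done
None
```

The steel pail hangs free on both prongs under the spout, and I handed the job in at 28.5 s with the fingers holding the dial at the third click (about 0.895 rad, estimated from finger height, about 6 N).

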